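# Clamp the cork with the sliding rail stop

### The arm

A 6-joint arm with a two-finger parallel gripper is mounted at the origin on a cart in front of the work surface, level with it; the furniture and walls round the work are solid. World frame = base frame: x ahead of the robot, y to its left, z up, the work surface at z = 0. Lengths are in m, angles in rad, forces in N, time in s.
With the tool pointing down it reaches from about 0.3 to 0.875 m from the base axis. Payload 6.4 kg.
Tool frame: the origin (TCP) lies midway between the tips of the shut fingers; the grasp point (between the pads) lies 19 mm behind it; z points along the fingers, y is the line along which they close (so a half turn about z gives the same grasp; the last joint's range is limited). The gripper opens to 85 mm and grips with 20 to 120 N. Pads are 22 mm wide; open, the fingers measure 114 mm over their backs; the gripper's body (76 mm by 85 mm) begins 54 mm behind the grasp point. The pads swing forward as they close: fully open they stand 13 mm farther back than shut.
Start: joints at [-1.311, 0.181, 1.607, -0, 1.354, -0.206], TCP at [0.258, -0.514, 0.231] pointing down, gripper open.
Joint ranges: [-2.99, 2.99], [-0.89, 2.07], [0.3, 2.58], [-1.14, 4.28], [0, 2.63], [-3.12, 3.12]. Speed limits (rad/s): [2.57, 2.57, 3.01, 3.14, 3.14, 3.14].

### API

Orientations are given as a unit quaternion [w, x, y, z].
In Python, from bench import ctrl gives the robot as it stands. The module is installed in compiled form; this text tells all that it offers.
- The arm moves only by the tool move_arm, never from a script. Its argument "plan" is one flat list of numbers, 6 for each row, row after row: the shift along the world's x, y, z in units of 50 mm (1.0 is 50 mm), then the turn, a rotation vector about the world's x, y, z in rad. A call has 1 to 10 rows; each row is the pose to reach, as a shift and turn from the pose commanded when the call began; what a row does not reach only later rows make up. A row lasts 1/8 s, in which the tool goes at most 62.5 mm and 10.7 degrees, less where a joint would pass 70% of its speed; a pose out of reach is approached as far as the arm can. A call with a gripper value outside its range is refused whole. "grip" is the finger opening in mm, from 0 to 85.4, set as the call begins (left out, the last holds). The fingers move at their own pace and stop on an object; the grip force is fixed at half the most. Time passes only in rows, so rows that repeat a pose let the fingers close. It gives the time, the measured TCP pose, the force, the opening and the grip force at its end, in the units of the state.
- ctrl.get_obs(): the state, without advancing time (a new reading comes with each control period).
- ctrl.camera(name): name is "side" or "top" or "wrist"; returns a dict with "pixels" (420x560x3 uint8, red, green, blue), "fx", "fy", "cx", "cy" (pixels), "origin" and "attitude" of the camera in the world. Camera axes: x right, y down, z forward; pixel columns grow to the right and rows downward; lengths in m; the calibration is good to about 2 mm. A picture is of the moment at which its call begins. There is no depth.
- ctrl.hand_in(): hands the job in; it is judged then, once.
The state is a dict: "time_s": time; "q": joint angles; "dq": joint speeds; "joint_efforts": joint torques, N m; "eef_pos": TCP position; "eef_rot": TCP orientation; "wrist_force": force on the tool from outside, world axes, zero at the start; "torque": the same for the moment, N m; "opening": opening from 0.0 (shut) to 1.0 (fully open); "grasp_force": force on a finger pad.
Only numpy, scipy, OpenCV 4.12 (cv2) and the standard library are available. Lean on these libraries where they do the work, as an engineer would, in place of code of your own. Each camera call takes 0.05 s, during which the arm holds its last target. There are 200 camera calls.

### The job

Slide the stop with the red knob along its rail right up against the free end of the piece of cork bark, then lock it there by turning its red knob clockwise a quarter turn, until the knob's bar lies along the rail, and let go. The cork must stay in place, and leave the black knob of the other stop as it is.

Things in the scene. Friction and masses are not known exactly. Their poses are not given: they have to be found in the camera images.
- red_knob_grip (a point): centre of the bar of the red T-bar knob on the sliding stop, on its upright turning axis, 86 mm above the bench, 26 mm above the stop's flat top. Moves with the stop, does not turn with the knob. Bar 50 mm long, 14 thick, 26 high (bench heights 73 to 99 mm); under it a 12 mm stem on a washer 30 mm across, 4 mm thick. Axes: y along the rail towards the cork, z up
- red_knob (a joint): angle of the red knob in rad: 0 loose, bar straight across the rail; it grows clockwise as seen from above to the end stop at 1.57, bar along the rail; it starts between 0 and 0.25. From about 1.0 on a shoe presses on the rail ever harder; fully turned it holds the stop against about 15 N. It takes about 0.1 N m to turn and stays where it is left
- red_stop_face (a point): centre of the rubber jaw face of the sliding stop, looking at the cork: 22 mm from the knob's axis, 38 mm above the bench; axes as red_knob_grip. The stop rides on an aluminium rail fixed to the bench (56 mm wide, 420 mm long, top at 20 mm). With the knob loose about 2 N slides it, so it can be moved by the gripped knob
- cork: brown piece of cork bark, 49 x 120 x 36 mm, loose, lying lengthwise on the rail between the stops, its far end 1 mm from the fixed stop. Origin at the centre of its underside; y along its length, away from the red-knobbed stop; its free end is 60 mm from the origin on the -y side; its top is 56 mm above the bench
- black_knob (a joint): angle of the black knob of the other stop, which is fixed on the rail beyond the cork; same shape as the red one, its axis 83 mm beyond the cork's origin. It starts at 1.57 (locked, bar along the rail) and must be left alone

How it is judged:
By the outcome, as a careful person would: the job done as asked, in the order asked, and still so for the second after the job is handed in, with the robot touching nothing.
It also fails if it takes over 32 s, if anything falls off the work surface, if the arm or the gripper's body presses on something with over 40 N, if the wrist force passes 120 N, or if a joint passes its speed limit or range.

## Working session

There is one attempt and no reset: what is moved stays moved. The work goes in short steps, Python scripts to look and compute and a tool call to move; the robot and the scene stay as the last step left them, time stands still between calls to the robot, and variables do not carry over. Pictures are saved under pics/ and viewed, at most 10 in all, crops included, and the job is handed in when it is done.

Besides the shell and the picture viewer there is one more tool, called after "Emit:" as name(argument=value, ...) on one line, values as JSON. move_arm: Moves the arm, as the interface text tells. Its arguments: {"type":"object","properties":{"plan":{"type":"array"},"grip":{"type":"number"}},"required":["plan"]}

```bash
mkdir -p pics; cat > h.py <<'E'
import numpy as np, cv2
from bench import ctrl
from scipy.spatial.transform import Rotation as R
def att(c):
    a=np.array(c["attitude"],float)
    return a if a.shape==(3,3) else R.from_quat(a,scalar_first=True).as_matrix()
def snap(n,f):
    c=ctrl.camera(n); cv2.imwrite(f"pics/{f}.png",c["pixels"][:,:,::-1])
    np.savez(f"pics/{f}.npz",K=[c["fx"],c["fy"],c["cx"],c["cy"]],o=c["origin"],A=att(c)); return c
def ray(f,u,v,z):
    d=np.load(f"pics/{f}.npz");fx,fy,cx,cy=d["K"]
    r=d["A"]@[(u-cx)/fx,(v-cy)/fy,1]; o=d["o"]
    return o+r*(z-o[2])/r[2]
def proj(f,p):
    d=np.load(f"pics/{f}.npz");fx,fy,cx,cy=d["K"]
    q=d["A"].T@(np.array(p)-d["o"]); return q[0]/q[2]*fx+cx,q[1]/q[2]*fy+cy
E
python3 - <<'E'
from h import *
a=snap("top","top1");b=snap("side","side1")
for c in(a,b):print(c["origin"],c["attitude"],c["fx"])
o=ctrl.get_obs();print(o)
E
```

```text
[0.39544087 0.00583181 0.95572895] [ 0.05777146 -0.69929668  0.71036151 -0.05507388] 542.0416849715755
[ 0.43760051 -0.71957553  0.53144378] [-0.49044702  0.87003888 -0.04690761  0.01713907] 444.8201533936336
{'time_s': 0.1, 'q': array([-1.31129120e+00,  1.81505050e-01,  1.60794056e+00, -2.43351789e-05,
        1.35377354e+00, -2.06291445e-01]), 'dq': array([ 8.94883987e-04, -1.37942124e-03, -1.52182379e-03,  6.88159186e-04,
        5.13456750e-04,  5.57137955e-05]), 'joint_efforts': array([ 4.86569752e-04, -4.45877016e+01, -3.52241457e+01, -2.91836341e-04,
        4.07413449e-03,  1.93558705e-06]), 'eef_pos': array([ 0.25813209, -0.5132326 ,  0.23043696]), 'eef_rot': array([-8.12645491e-04,  9.73000634e-01,  2.30801007e-01, -3.35112755e-05]), 'wrist_force': array([-0.44705134,  0.400407  ,  0.39935362]), 'torque': array([ 0.04975476,  0.0354537 , -0.00559639]), 'grasp_force': 0.0, 'opening': 1.002665592350793}
```

View pics/top1.png

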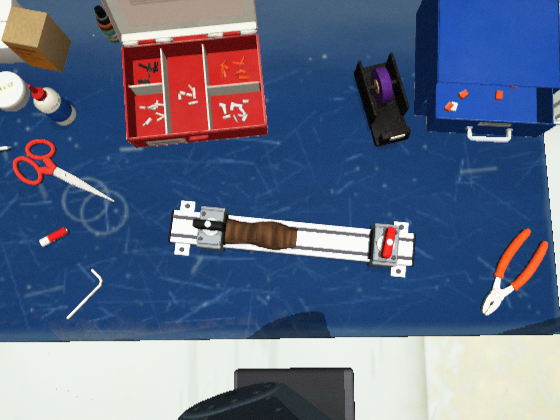

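View pics/side1.png

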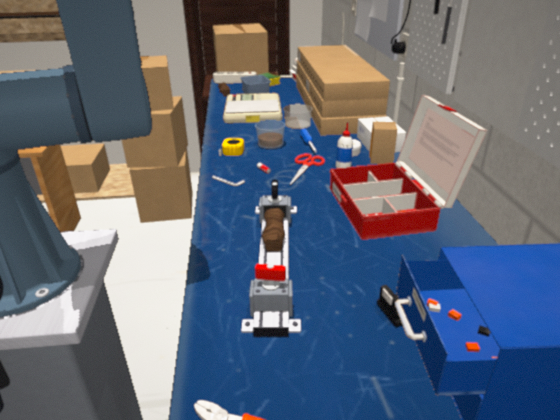

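Top view: the rail runs roughly along the image row, with the red knob near (389,243), the cork from 224 to 296, and the black knob near (208,225). I'll enlarge it for pixel positions.

```bash
python3 - <<'E'
from h import *
i=cv2.imread("pics/top1.png")[190:290,160:425]
cv2.imwrite("pics/top1c.png",cv2.resize(i,None,fx=3,fy=3,interpolation=cv2.INTER_CUBIC))
E
```

```text
(no output)
```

View pics/top1c.png

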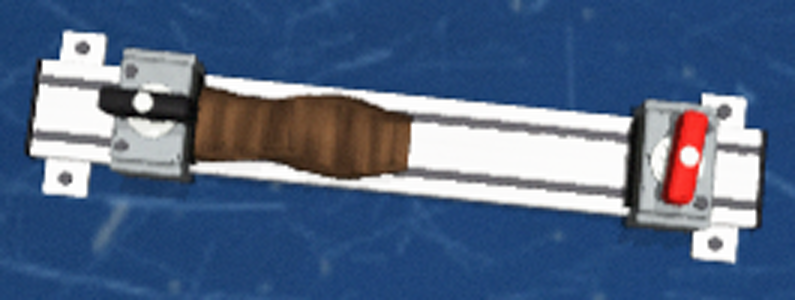

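```bash
python3 - <<'E'
from h import *
f=lambda u,v,z:ray("top1",160+u/3,190+v/3,z)
r=f(689,156,.099);b=f(143,102,.099);c=f(409,145,.045)
e1=f(693,110,.099);e2=f(678,203,.099)
print("red",r,"blk",b,"cork",c,"dist r-b",np.linalg.norm(r-b),"black-cork",np.linalg.norm((b-c)[:2]))
d=(b-r)[:2];d/=np.linalg.norm(d);print("dir",d,np.degrees(np.arctan2(d[1],d[0])))
for s in(( (35,60),(765,130)),((30,155),(757,228))):
  p=f(*s[0],.02)-f(*s[1],.02);print(p,np.degrees(np.arctan2(p[1],p[0])))
p=e1-e2;print("bar",p,np.degrees(np.arctan2(p[1],p[0])))
print("proj cork",((c-r)[:2])@d)
print(proj("side1",r),proj("side1",b))
E
```

```text
red [ 0.47299336 -0.15262428  0.099     ] blk [0.50628991 0.135797   0.099     ] cork [ 0.48654878 -0.00574943  0.045     ] dist r-b 0.29033685957920974 black-cork 0.14291641440717204
dir [0.11468249 0.9934022 ] 83.41468814697807
[0.04769077 0.42271892 0.        ] 83.56315844130042
[0.0484285  0.41703431 0.        ] 83.37614211469744
bar [ 0.04900352 -0.01010987  0.        ] -11.657087352108936
proj cork 0.14746037200440723
(np.float64(270.31254125362244), np.float64(266.7035489222924)) (np.float64(274.7202568017411), np.float64(184.49510429844622))
```

Bar sits 0.09 rad clockwise of straight across; the stop needs about 125 mm of travel along direction (0.115, 0.993). Next I move above the knob, then turn so the fingers close across the bar.

Emit:
move_arm(plan=[4.3,7.2,-0.4,0,0,1.7,4.3,7.2,-0.4,0,0,1.7,4.3,7.2,-0.4,0,0,1.7,4.3,7.2,-0.4,0,0,1.7,4.3,7.2,-0.4,0,0,1.7,4.3,7.2,-0.4,0,0,1.7,4.3,7.2,-0.4,0,0,1.7,4.3,7.2,-0.4,0,0,1.7,4.3,7.2,-0.4,0,0,1.7,4.3,7.2,-0.4,0,0,1.7], grip=85)

```text
time_s: 1.35
eef_pos: [0.4731, -0.1534, 0.2109]
eef_rot: [-0.0, 0.469, 0.883, -0.0]
wrist_force: [0.2, 0.3, -0.2]
opening: 0.996
grasp_force: 0.0
```

Emit:
move_arm(plan=[0,0,0,0,0,0.77,0,0,0,0,0,0.77,0,0,0,0,0,0.77,0,0,0,0,0,0.77,0,0,0,0,0,0.77,0,0,0,0,0,0.77])

```text
time_s: 2.1
eef_pos: [0.4732, -0.1538, 0.2112]
eef_rot: [-0.0, 0.105, 0.994, 0.0]
wrist_force: [0.2, 0.1, 0.0]
opening: 0.995
grasp_force: 0.0
```

```bash
python3 - <<'E'
from h import *
c=snap("wrist","w1");o=ctrl.get_obs();print(o["time_s"],o["eef_pos"],o["q"]);M=R.from_quat(o["eef_rot"],scalar_first=True).as_matrix();print(M)
print(proj("w1",[.473,-.1526,.099]))
E
```

```text
2.15 [ 0.47318381 -0.1538183   0.21120771] [-5.53316702e-01  2.55663557e-02  1.81885493e+00 -9.00599093e-06
  1.29731451e+00 -1.91405255e+00]
[[-9.78018803e-01  2.08516676e-01 -1.26336674e-04]
 [ 2.08516669e-01  9.78018811e-01  6.78432843e-05]
 [ 1.37706100e-04  4.00087052e-05 -9.99999990e-01]]
(np.float64(274.8036114424062), np.float64(202.10290614858073))
```

View pics/w1.png

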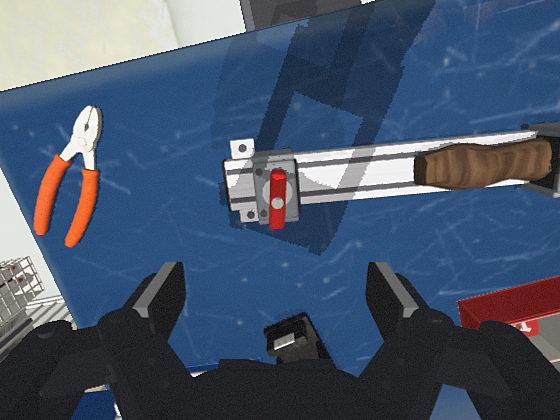

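Wrist view: the bar is upright in the image with its white cap at (277.5,203), against a predicted (275,202). That agrees to about 1 mm. I'll descend and grip.

Emit:
move_arm(plan=[0,0.04,-0.9,0,0,0,0,0.04,-1.8,0,0,0,0,0.04,-2.5,0,0,0,0,0.04,-2.8,0,0,0,0,0.04,-2.8,0,0,0,0,0.04,-2.8,0,0,0])

```text
time_s: 2.9
eef_pos: [0.4744, -0.1524, 0.0728]
eef_rot: [0.001, 0.103, 0.995, -0.001]
wrist_force: [-0.3, -0.9, 0.9]
opening: 0.993
grasp_force: 0.0
```

Emit:
move_arm(plan=[0,0,0,0,0,0,0,0,0,0,0,0,0,0,0,0,0,0,0,0,0,0,0,0,0,0,0,0,0,0,0,0,0,0,0,0,0,0,0,0,0,0,0,0,0,0,0,0], grip=0)

```text
time_s: 3.9
eef_pos: [0.4733, -0.1518, 0.0716]
eef_rot: [0.0, 0.103, 0.995, -0.0]
wrist_force: [-2.1, 1.0, 5.4]
opening: 0.147
grasp_force: 60.1
```

```bash
python3 - <<'E'
from h import *
o=ctrl.get_obs();print(o["time_s"],o["eef_pos"],o["opening"]*85.4,o["grasp_force"],o["wrist_force"],o["torque"],ray("w1",277.5,203,.099))
E
```

```text
3.9 [ 0.47332526 -0.15181741  0.07159177] 12.56848542640469 60.087186098098755 [-2.08424739  0.99244337  5.35190258] [ 0.14742615  0.38310368 -0.02535821] [ 0.47425472 -0.15052948  0.099     ]
```

Gripped. I'll slide 115 mm along the rail first.

Emit:
move_arm(plan=[0.026,0.228,0,0,0,0,0.06,0.52,0,0,0,0,0.098,0.85,0,0,0,0,0.136,1.18,0,0,0,0,0.174,1.51,0,0,0,0,0.212,1.84,0,0,0,0,0.245,2.12,0,0,0,0,0.26,2.25,0,0,0,0,0.264,2.285,0,0,0,0,0.264,2.285,0,0,0,0])

```text
time_s: 5.15
eef_pos: [0.4865, -0.0368, 0.0716]
eef_rot: [0.0, 0.103, 0.995, 0.0]
wrist_force: [-2.8, 1.6, 6.8]
opening: 0.152
grasp_force: 60.4
```

```bash
python3 - <<'E'
from h import *
o=ctrl.get_obs();print(o["time_s"],o["eef_pos"],o["wrist_force"],o["torque"])
snap("top","t2");
i=cv2.imread("pics/t2.png")[180:290,160:425]
cv2.imwrite("pics/t2c.png",cv2.resize(i,None,fx=3,fy=3,interpolation=cv2.INTER_CUBIC))
snap("wrist","w2")
E
```

```text
5.15 [ 0.486485   -0.03681808  0.07158595] [-2.76581705  1.59314756  6.8448202 ] [ 0.19383213  0.35718828 -0.0161698 ]
```

View pics/w2.png

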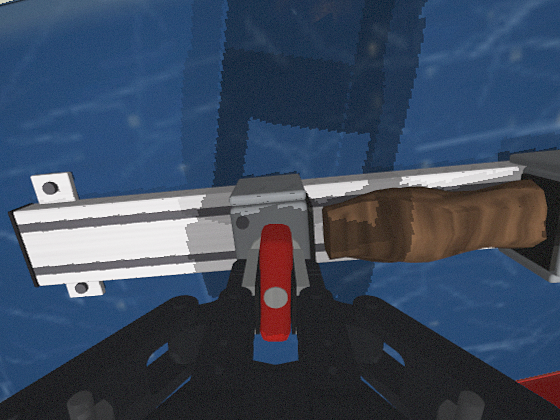

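The jaw face (x≈313) is about 8–9 mm from the cork end (x≈325), as expected. I'll approach slowly and watch the force.

Emit:
move_arm(plan=[0.005,0.04,0,0,0,0,0.01,0.08,0,0,0,0,0.014,0.119,0,0,0,0,0.016,0.139,0,0,0,0,0.016,0.139,0,0,0,0])

```text
time_s: 5.88
eef_pos: [0.4873, -0.0302, 0.0716]
eef_rot: [-0.0, 0.103, 0.995, -0.0]
wrist_force: [-3.0, -1.4, 7.1]
opening: 0.148
grasp_force: 60.3
```

Emit:
move_arm(plan=[0.001,0.01,0,0,0,0,0.002,0.02,0,0,0,0,0.002,0.02,0,0,0,0])

```text
time_s: 6.25
eef_pos: [0.4873, -0.0293, 0.0716]
eef_rot: [-0.0, 0.103, 0.995, -0.0]
wrist_force: [-2.1, -1.1, 6.6]
opening: 0.153
grasp_force: 60.3
```

Emit:
move_arm(plan=[0.001,0.01,0,0,0,0,0.002,0.02,0,0,0,0,0.002,0.02,0,0,0,0])

```text
time_s: 6.62
eef_pos: [0.4875, -0.0284, 0.0716]
eef_rot: [0.0, 0.103, 0.995, -0.0]
wrist_force: [-3.3, -1.0, 7.2]
opening: 0.154
grasp_force: 60.3
```

```bash
python3 - <<'E'
from h import *
o=ctrl.get_obs();print(o["time_s"],o["eef_pos"],o["wrist_force"],o["torque"])
snap("wrist","w3")
a=cv2.imread("pics/w2.png")[150:300,180:560];b=cv2.imread("pics/w3.png")[150:300,180:560]
cv2.imwrite("pics/c3.png",cv2.resize(np.vstack([a,b]),None,fx=2,fy=2,interpolation=cv2.INTER_CUBIC))
E
```

```text
6.625 [ 0.48746715 -0.02836619  0.07160785] [-3.25053524 -1.03998413  7.19476435] [-0.06056213  0.46403203  0.0079381 ]
```

View pics/c3.png

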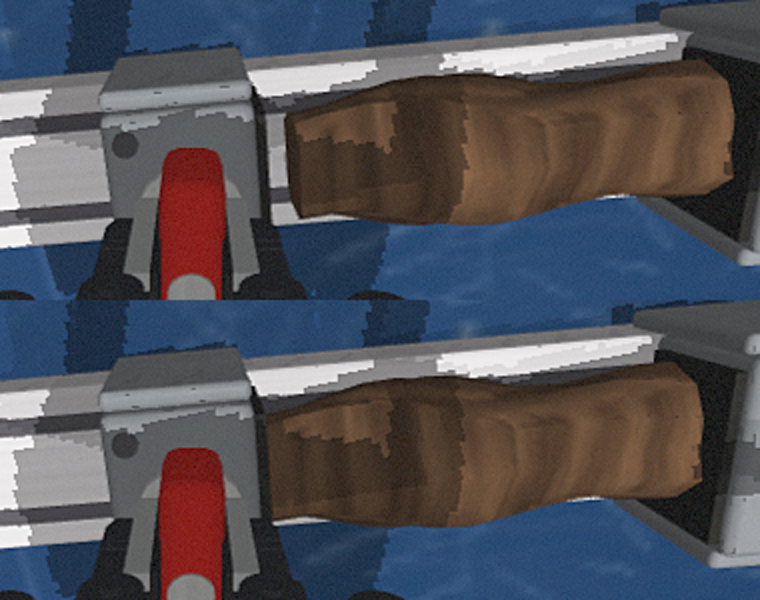

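The lower crop shows the jaw edge and cork end now meeting at x≈268, with the cork unmoved. I'll creep on until the force shows contact.

Emit:
move_arm(plan=[0.001,0.01,0,0,0,0,0.001,0.01,0,0,0,0])

```text
time_s: 6.92
eef_pos: [0.4875, -0.0279, 0.0716]
eef_rot: [0.0, 0.103, 0.995, -0.0]
wrist_force: [-3.3, -1.3, 6.7]
opening: 0.15
grasp_force: 60.3
```

Emit:
move_arm(plan=[0.001,0.01,0,0,0,0,0.001,0.01,0,0,0,0])

```text
time_s: 7.18
eef_pos: [0.4876, -0.0274, 0.0716]
eef_rot: [0.0, 0.103, 0.995, -0.0]
wrist_force: [-2.8, -1.9, 6.6]
opening: 0.15
grasp_force: 60.3
```

Emit:
move_arm(plan=[0.001,0.01,0,0,0,0,0.001,0.01,0,0,0,0])

```text
time_s: 7.42
eef_pos: [0.4876, -0.027, 0.0716]
eef_rot: [0.0, 0.103, 0.995, -0.0]
wrist_force: [-2.6, -0.9, 6.8]
opening: 0.147
grasp_force: 60.3
```

Emit:
move_arm(plan=[0.001,0.01,0,0,0,0,0.001,0.01,0,0,0,0])

```text
time_s: 7.68
eef_pos: [0.4877, -0.0266, 0.0716]
eef_rot: [0.0, 0.103, 0.995, -0.0]
wrist_force: [-2.1, -2.8, 5.6]
opening: 0.15
grasp_force: 60.3
```

Emit:
move_arm(plan=[0.001,0.01,0,0,0,0,0.001,0.01,0,0,0,0])

```text
time_s: 7.92
eef_pos: [0.4876, -0.0265, 0.0716]
eef_rot: [-0.0, 0.103, 0.995, -0.001]
wrist_force: [-3.6, -4.9, 5.9]
opening: 0.145
grasp_force: 60.3
```

```bash
python3 - <<'E'
from h import *
o=ctrl.get_obs();print(o["time_s"],o["eef_pos"],o["wrist_force"],o["torque"])
snap("wrist","w4")
# template tracking of cork texture in w3 -> w4, and stop top
a=cv2.imread("pics/w3.png",0);b=cv2.imread("pics/w4.png",0)
for n,(x0,y0,x1,y1) in dict(corkend=(440,330-0,540,400),).items(): pass
def tr(x0,y0,x1,y1):
    t=a[y0:y1,x0:x1];r=cv2.matchTemplate(b[y0-15:y1+15,x0-20:x1+20],t,cv2.TM_CCOEFF_NORMED);_,m,_,l=cv2.minMaxLoc(r);return l[0]-20,l[1]-15,round(m,3)
print("cork",tr(440,190,535,250),"fixedstop",tr(505,165,555,210),"railclamp",tr(20,170,100,240))
E
```

```text
7.925 [ 0.48763818 -0.02653817  0.07159194] [-3.62528728 -4.86513661  5.88917497] [-0.64666188  0.47627762  0.00716202]
cork (-1, 0, 0.939) fixedstop (-3, 0, 0.93) railclamp (-2, 0, 0.994)
```

Contact at about 4 N. Now the clockwise quarter turn, in place.

Emit:
move_arm(plan=[0,0,0,0,0,-0.12,0,0,0,0,0,-0.25,0,0,0,0,0,-0.38,0,0,0,0,0,-0.5,0,0,0,0,0,-0.62,0,0,0,0,0,-0.75,0,0,0,0,0,-0.75,0,0,0,0,0,-0.75])

```text
time_s: 8.98
eef_pos: [0.4878, -0.0264, 0.0716]
eef_rot: [0.0, 0.46, 0.888, -0.0]
wrist_force: [-2.4, -3.1, 5.6]
opening: 0.155
grasp_force: 60.3
```

```bash
python3 - <<'E'
from h import *
o=ctrl.get_obs();print(o["time_s"],o["eef_pos"],o["wrist_force"],o["torque"],o["q"])
E
```

```text
8.975 [ 0.48776146 -0.02636434  0.07159294] [-2.39789393 -3.05263442  5.55742329] [-0.55279023  0.43267234 -0.10504355] [-2.96874211e-01  2.04789294e-01  1.94203696e+00 -1.21524193e-03
  9.94390385e-01 -9.11280138e-01]
```

Emit:
move_arm(plan=[0,0.004,0,0,0,-0.12,0,0.004,0,0,0,-0.25,0,0.004,0,0,0,-0.38,0,0.004,0,0,0,-0.5,0,0.004,0,0,0,-0.62,0,0.004,0,0,0,-0.7,0,0.004,0,0,0,-0.75,0,0.004,0,0,0,-0.76,0,0.004,0,0,0,-0.76])

```text
time_s: 10.1
eef_pos: [0.4879, -0.0262, 0.0717]
eef_rot: [0.001, 0.755, 0.655, -0.0]
wrist_force: [-0.9, -3.5, 4.9]
opening: 0.157
grasp_force: 63.1
```

```bash
python3 - <<'E'
from h import *
o=ctrl.get_obs();print(o["time_s"],o["eef_pos"],o["wrist_force"],o["torque"],o["q"])
M=R.from_quat(o["eef_rot"],scalar_first=True).as_matrix();print(np.degrees(np.arctan2(M[1,1],M[0,1])))
E
```

```text
10.1 [ 0.48792603 -0.02616686  0.0716654 ] [-0.9123345  -3.46205721  4.91662717] [-0.40417165  0.29344407  1.20162785] [-0.29591654  0.204772    1.94187105 -0.00202812  0.99408795 -0.15288685]
-8.13164711534059
```

Torque has climbed to 1.2 N m at −8.1° (rail normal −6.6°), so the knob is on its end stop. I'll release, rise and check.

Emit:
move_arm(plan=[0,0,0,0,0,0,0,0,0,0,0,0,0,0,0,0,0,0,0,0,0,0,0,0,0,0,0,0,0,0,0,0,0,0,0,0], grip=85)

```text
time_s: 10.85
eef_pos: [0.4877, -0.0259, 0.0713]
eef_rot: [-0.0, 0.756, 0.654, -0.0]
wrist_force: [0.4, -0.2, -0.1]
opening: 0.995
grasp_force: 0.0
```

Emit:
move_arm(plan=[0,0,0.4,0,0,0,0,0,1.2,0,0,0,0,0,2.2,0,0,0,0,0,3.2,0,0,0,-0.5,-1,3.6,0,0,0,-1,-2,3.6,0,0,0,-1.5,-3,3.6,0,0,0,-2,-4,3.6,0,0,0,-2,-4.5,3.6,0,0,0,-2,-4.5,3.6,0,0,0])

```text
time_s: 12.1
eef_pos: [0.3872, -0.2523, 0.2513]
eef_rot: [0.0, 0.758, 0.653, -0.0]
wrist_force: [-0.1, -0.2, 0.8]
opening: 0.998
grasp_force: 0.0
```

```bash
python3 - <<'E'
from h import *
o=ctrl.get_obs();print(o["time_s"],o["eef_pos"],o["wrist_force"])
snap("top","t5")
i=cv2.imread("pics/t5.png")[190:290,160:425]
cv2.imwrite("pics/t5c.png",cv2.resize(i,None,fx=3,fy=3,interpolation=cv2.INTER_CUBIC))
E
```

```text
12.1 [ 0.38723466 -0.25234492  0.25131511] [-0.14170826 -0.23335667  0.83320917]
```

View pics/t5c.png

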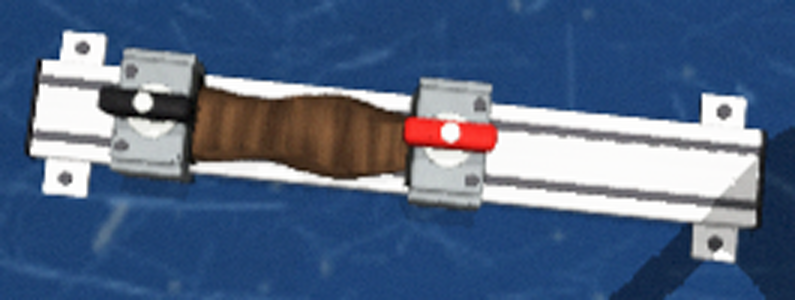

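The picture shows the red bar lying along the rail (405,130)–(497,135), and the jaw touching the cork end at x≈408. The cork and the black knob look unchanged. Handing in.

```bash
python3 -c "
from bench import ctrl
print(ctrl.hand_in())"
```

```text
the job is handed in; nothing more can be done
None
```

The red-knobbed stop is up against the cork's free end and locked with its bar along the rail, the gripper is clear, and the job is handed in; the cork moved at most about 1 mm (closing its gap to the fixed stop) and the black knob was not touched.

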